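# Fit the screen plate into the saffron sieve cradle

### The arm

A 6-joint arm with a two-finger parallel gripper is mounted at the origin on the work surface. World frame = base frame: x ahead of the robot, y to its left, z up, the work surface at z = 0. Lengths are in m, angles in rad, forces in N, time in s.
With the tool pointing down it reaches from about 0.275 to 0.825 m from the base axis. Payload 4.9 kg.
Tool frame: the origin (TCP) lies on the mounting face of the last link; the fingertips stand 173 mm ahead of it and the grasp point (between the pads) lies 155 mm ahead of it; y points along the fingers, z is the direction in which the jaws open and shut, and the axes are right-handed (so a half turn about y gives the same grasp; the last joint's range is limited). The gripper opens to 85 mm and grips with 20 to 120 N. Pads are 22 mm wide; open, the fingers measure 114 mm over their backs; the gripper's body (76 mm by 85 mm) begins 54 mm behind the grasp point. The pads swing forward as they close: fully open they stand 13 mm farther back than shut.
Start: joints at [1.044, 0.326, -0.193, 1.052, 0, 1.437], TCP at [0.211, 0.508, 0.405] pointing down, gripper open.
Joint ranges: [-2.65, 2.65], [-0.97, 1.79], [-1.3, 1.35], [-1.93, 2.1], [-1.47, 1.37], [-3.14, 3.14]. Speed limits (rad/s): [2.57, 2.57, 3.14, 3.14, 3.14, 3.14].

### API

Orientations are given as [roll, pitch, yaw] about the fixed x, y, z axes, in that order (R = Rz(yaw) Ry(pitch) Rx(roll)).
In Python, from cell import robot gives the robot as it stands.
- The arm moves only by the tool arm_command, never from a script. Its argument "motion" is a list of rows, each an object with "offset": the shift along the world's x, y, z in mm, a list of three; "twist": the turn about the world's z in degrees. A call has 1 to 20 rows; each row shifts and turns the commanded pose from where the row before left it; what a row does not reach is not made up. A row lasts 1/10 s, in which the tool goes at most 50 mm and 8.59 degrees, less where a joint would pass 70% of its speed; a pose out of reach is approached as far as the arm can. A call with a gripper value outside its range is refused whole. "jaw" is the finger opening in mm, from 0 to 85.4, set as the call begins (left out, the last holds). The fingers move at their own pace and stop on an object; the grip force is fixed at half the most. Time passes only in rows, so rows that do not move let the fingers close. It gives the time, the measured TCP pose, the force and the opening at its end, in the units of the state.
- robot.get_state(): the state, without advancing time (a new reading comes with each control period).
- robot.camera(name): name is "side" or "top"; returns a dict with "frame" (384x512x3 uint8, red, green, blue), "mtx" (3x3 intrinsics, pixels), "origin" and "orientation" of the camera in the world. Camera axes: x right, y down, z forward; pixel columns grow to the right and rows downward; lengths in m; the calibration is good to about 2 mm. A picture is of the moment at which its call begins. There is no depth.
- robot.hand_in(): hands the job in, once; it reports no verdict.
The state is a dict: "clock": time; "q": joint angles; "qd": joint speeds; "joint_torque": joint torques, N m; "tcp_pos": TCP position; "orientation": TCP orientation; "ft_force": force on the tool from outside, world axes, zero at the start; "wrist_torque": the same for the moment, N m; "width": opening from 0.0 (shut) to 1.0 (fully open).
Only numpy, scipy, OpenCV 4.12 (cv2) and the standard library are available. Lean on these libraries where they do the work, as an engineer would, in place of code of your own. Each camera call takes 0.05 s, during which the arm holds its last target. There are 200 camera calls.

### The job

Pick up the perforated screen plate by its grip bar and slide its two ears down into the spring-clip slots of the white sieve cradle, lining them up by look or feel and pushing it home gently until it sits flat and fully down on its seat, then let go. Do not force it hard against the cradle, and leave the other things on the table where they are.

Things in the scene. Friction and masses are not known exactly. Their poses are not given: they have to be found in the camera images.
- screen: screen plate: steel, rows of holes, 90 mm along its x by 110 along y, 6 thick, plus an ear 30 wide (x), 16 long, 6 thick in the middle of each y end (142 over the ears). Grip bar on its middle 14 thick (x), 40 long (y), its top 40 above the underside; pinch it across x from above. About 0.35 kg. Origin: centre of the underside, z up. Same either way round.
- cradle: sieve cradle: white base 150 (x) by 220 mm (y), fixed; on it a steel saddle frame with two upright slots, open on top, one at each y end. The saddle is clamped anywhere up to 15 mm either way along y from the base's middle: this differs each time and is not measured, look or feel for it. Pushing the plate on it with over 60 N (clip squeeze of about 12 N included) is too hard. Origin: underside centre, z up.
- seat (a point): middle of the seat, on the base, 50 mm above the table; axes as the cradle's. Plate home: underside at this height, x within 4 mm, y where the saddle is. A spring clip on each x side of each ear centres it: leaves 39 mm apart on top, 27 at the noses, 5 above the seat. They catch about 10 mm above the seat and resist with 7 to 15 N in all; on the seat the push rises steeply.
- bowl_a: glass bowl, 140 mm across, 60 high; origin under its centre; a bystander
- bowl_b: glass bowl, 170 mm across, 70 high; origin under its centre; a bystander
- tin_a: lidded aluminium tin, 62 mm across, 40 high; origin under its centre; a bystander
- tin_b: lidded aluminium tin, 52 mm across, 30 high; origin under its centre; a bystander
- jar: glass jar with steel lid, 70 mm across, 100 high; origin under its centre; a bystander
- blank: plain steel plate 80 x 110 x 6 mm without ears or holes, with a small round knob (16 mm across, 12 high); origin under its centre; a bystander, not the screen plate
- brush: hand brush 160 mm long lying along its x axis; a bystander
- slot_top (a point): point 30 mm above the seat, at the height of the slots' tops. Ears have 1.5 mm play in the slots at each y end. Posts and slot backs are flat on top, so a plate more than that off along y rests there, 30 mm too high, carried on one side only: the side it has to move away from.
Not all that is in view belongs to the job. What is shaped like the screen but yellow is not meant.

How it is judged:
At the end, for the whole second after the job is handed in: the screen plate sits flat in the cradle with both ears in the slots: underside within 1.5 mm of the seat, x within 4 mm and y within 17.5 mm of the seat's middle, yaw within 0.06 rad either way round, tilt under 0.015 rad, at rest and let go (z of screen in the frame of seat between -0.003 and 0.0015 m and x of screen in the frame of seat between -0.004 and 0.004 m and y of screen in the frame of seat between -0.0175 and 0.0175 m and angle between the x axis of screen and the x axis of seat, either way round below 0.06 rad and angle between screen's own z axis and vertical below 0.015 rad and linear speed of screen below 0.01 m/s); the robot touches nothing.
It fails at once if the screen plate is forced on the cradle with more than 60 N (contact force between screen and cradle above 60 N).
It fails at once if another thing on the table is shifted by more than 20 mm (distance of any of bowl_a, bowl_b, tin_a, tin_b, jar, blank, brush from where it was at the start of the episode above 0.02 m).
It also fails if it takes over 58 s, if anything falls off the work surface, if the arm or the gripper's body presses on something with over 40 N, if the wrist force passes 120 N, or if a joint passes its speed limit or range.

## Working session

There is one attempt and no reset: what is moved stays moved. The work goes in short steps, Python scripts to look and compute and a tool call to move; the robot and the scene stay as the last step left them, time stands still between calls to the robot, and variables do not carry over. Pictures are saved under pics/ and viewed, about 8 in all and at most 12, crops included, and the job is handed in when it is done.

Besides the shell and the picture viewer there is one more tool, called after ">>>" as name(argument=value, ...), one argument or row to a line, values as JSON. arm_command: Moves the arm, as the interface text tells. Its arguments: {"type":"object","properties":{"motion":{"type":"array","items":{"type":"object","properties":{"offset":{"type":"array","items":{"type":"number"}},"twist":{"type":"number"}}}},"jaw":{"type":"number"}},"required":["motion"]}

```bash
mkdir -p pics; ls; cat > h.py <<'E'
import numpy as np, cv2
from cell import robot
from scipy.spatial.transform import Rotation as R
def snap(name,fn):
    c=robot.camera(name); cv2.imwrite(fn,cv2.cvtColor(c["frame"],cv2.COLOR_RGB2BGR)); np.savez(fn[:-4]+'.npz',**{k:np.array(v) for k,v in c.items()}); return c
def rot(c):
    o=np.array(c["orientation"]); return o if o.shape==(3,3) else R.from_euler('xyz',o).as_matrix()
def ray(c,u,v,z):
    d=rot(c)@np.linalg.solve(np.array(c["mtx"]),[u,v,1.]); o=np.array(c["origin"]); return o+d*(z-o[2])/d[2]
def proj(c,p):
    q=np.array(c["mtx"])@(rot(c).T@(np.array(p)-np.array(c["origin"]))); return q[:2]/q[2]
E
python3 - <<'E'
from h import *
a=snap("top","pics/t0.png");b=snap("side","pics/s0.png")
for c in(a,b): print(c["mtx"],c["origin"],c["orientation"])
cv2.imwrite("pics/b0.png",cv2.resize(np.vstack([cv2.imread("pics/t0.png"),cv2.imread("pics/s0.png")]),None,fx=.78,fy=.78))
print(robot.get_state())
E
```

```text
pics
[[397.18989619   0.         256.55882784]
 [  0.         397.18989619 190.95955451]
 [  0.           0.           1.        ]] [ 0.40827757 -0.00187011  1.41045492] [-3.08683908 -0.00782645 -1.59113767]
[[457.4612035    0.         258.54305733]
 [  0.         457.4612035  190.02694588]
 [  0.           0.           1.        ]] [0.43304381 1.15543687 0.87482969] [-2.18103714 -0.00653802 -3.06062683]
{'clock': 0.1, 'q': array([ 1.04382077e+00,  3.26862411e-01, -1.93483484e-01,  1.05198005e+00,
       -4.20603321e-06,  1.43660456e+00]), 'qd': array([-0.00029602, -0.00174521,  0.00204972, -0.00099506, -0.00046378,
        0.00176361]), 'joint_torque': array([ 6.59742818e-04, -4.44237864e+01,  2.63038158e+01,  7.88198027e-03,
       -9.98040878e-05, -8.01928337e-06]), 'tcp_pos': array([0.21037833, 0.50790467, 0.40398408]), 'orientation': array([-1.57231276e+00,  2.00478793e-04, -3.92783945e-01]), 'ft_force': array([ 0.30503579, -1.1909738 , -0.42942855]), 'wrist_torque': array([-0.02660541, -0.03730395,  0.01723305]), 'width': 1.0035638363808093}
```

View pics/t0.png

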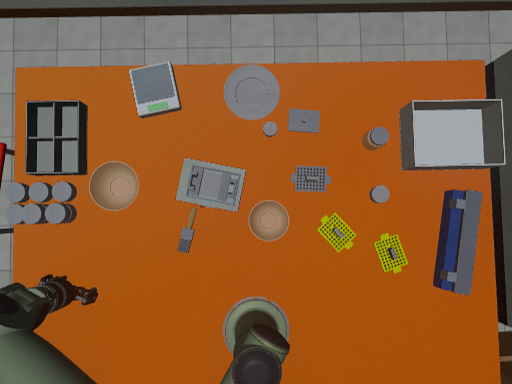

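View pics/s0.png

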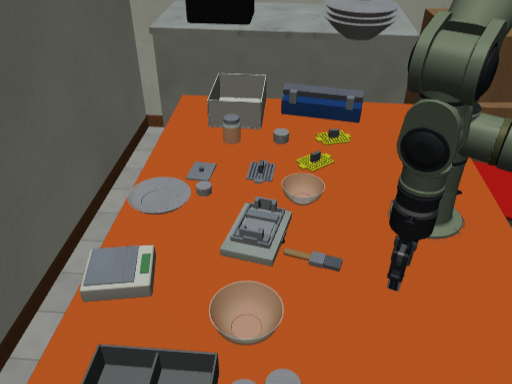

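The top view shows four candidates:
- Grey perforated plate with ears at (311,179).
- Plain blank at (304,121).
- Two yellow plates at (337,232) and (391,253).

The grey perforated plate fits the description. The cradle is at (211,185). I'll confirm with an enlarged crop.

```bash
python3 - <<'E'
from h import *
t=cv2.imread("pics/t0.png")
a=cv2.resize(t[150:220,170:250],None,fx=5,fy=5,interpolation=cv2.INTER_CUBIC)
b=cv2.resize(t[150:220,280:345],None,fx=5,fy=5,interpolation=cv2.INTER_CUBIC)
s=cv2.imread("pics/s0.png");d=cv2.resize(s[150:270,215:300],None,fx=4,fy=2.0833,interpolation=cv2.INTER_CUBIC)
d=cv2.resize(s[190:270,215:300],None,fx=5,fy=5,interpolation=cv2.INTER_CUBIC)[:250]
e=cv2.resize(s[150:190,235:290],None,fx=5,fy=5,interpolation=cv2.INTER_CUBIC)
o=np.zeros((600,725,3),np.uint8);o[:350,:400]=a;o[:350,400:725]=b;o[350:600,:425]=d;o[350:550,425:700]=e
cv2.imwrite("pics/c1.png",o)
# masks: non-orange
hsv=cv2.cvtColor(t,cv2.COLOR_BGR2HSV); m=((hsv[...,1]<120)).astype(np.uint8)*255
c=dict(np.load("pics/t0.npz"))
for nm,(y0,y1,x0,x1),z in(("scr",(155,205,285,340),.006),("crad",(150,220,170,250),.03)):
    mm=np.zeros_like(m);mm[y0:y1,x0:x1]=m[y0:y1,x0:x1]
    cs,_=cv2.findContours(mm,cv2.RETR_EXTERNAL,2);k=max(cs,key=cv2.contourArea)
    r=cv2.minAreaRect(k);p=cv2.boxPoints(r);print(nm,r)
    W=np.array([ray(c,*q,z)[:2] for q in p]);print(W.round(4),W.mean(0),np.linalg.norm(np.diff(W,axis=0),axis=1))
    W=np.array([ray(c,*q,z)[:2] for q in k[:,0]]); print("world rect",cv2.minAreaRect((W*1000).astype(np.float32)))
E
```

```text
scr ((310.504150390625, 178.40927124023438), (39.36844253540039, 25.473697662353516), 2.602562189102173)
[[ 0.4852 -0.1339]
 [ 0.5757 -0.1403]
 [ 0.5666 -0.2802]
 [ 0.4761 -0.2733]] [ 0.52590847 -0.20690328] [0.09076879 0.1401612  0.09082091]
world rect ((525.9127197265625, -206.864990234375), (139.7034912109375, 90.7879638671875), 86.27413940429688)
crad ((210.28848266601562, 185.0576934814453), (63.34550857543945, 44.714481353759766), 11.309932708740234)
[[0.4553 0.27  ]
 [0.6078 0.2381]
 [0.56   0.022 ]
 [0.4078 0.0553]] [0.50772264 0.14636445] [0.15584562 0.22124494 0.15576045]
world rect ((507.7051696777344, 146.299072265625), (220.19920349121094, 155.80393981933594), 77.52352905273438)
```

View pics/c1.png

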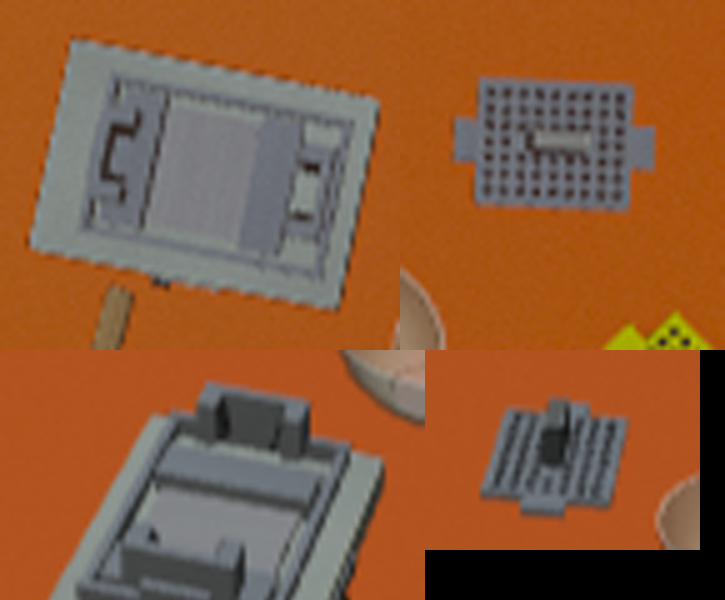

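The crop confirms it: the grey plate has rows of holes, two ears and a bar at about (312,179), so it is the screen. The slots are at the left and right ends of the cradle. I'll move above the plate.

>>> arm_command(
  motion=[
    {"offset":[17.5,-39.7,-5],"twist":-3.95},
    {"offset":[17.5,-39.7,-5],"twist":-3.95},
    {"offset":[17.5,-39.7,-5],"twist":-3.95},
    {"offset":[17.5,-39.7,-5],"twist":-3.95},
    {"offset":[17.5,-39.7,-5],"twist":-3.95},
    {"offset":[17.5,-39.7,-5],"twist":-3.95},
    {"offset":[17.5,-39.7,-5],"twist":-3.95},
    {"offset":[17.5,-39.7,-5],"twist":-3.95},
    {"offset":[17.5,-39.7,-5],"twist":-3.95},
    {"offset":[17.5,-39.7,-5],"twist":-3.95},
    {"offset":[17.5,-39.7,-5],"twist":-3.95},
    {"offset":[17.5,-39.7,-5],"twist":-3.95},
    {"offset":[17.5,-39.7,-5],"twist":-3.95},
    {"offset":[17.5,-39.7,-5],"twist":-3.95},
    {"offset":[17.5,-39.7,-5],"twist":-3.95},
    {"offset":[17.5,-39.7,-5],"twist":-3.95},
    {"offset":[17.5,-39.7,-5],"twist":-3.95},
    {"offset":[17.5,-39.7,-5],"twist":-3.95},
    {"offset":[0,0,0],"twist":0},
    {"offset":[0,0,0],"twist":0},
  ],
  jaw=60,
)

```text
clock: 2.1
tcp_pos: [0.5251, -0.207, 0.3137]
orientation: [-1.573, 0.001, -1.635]
ft_force: [0.0, 0.1, 0.6]
width: 0.702
```

```bash
python3 - <<'E'
from h import *
b=snap("side","pics/s1.png");t=snap("top","pics/t1.png")
s=robot.get_state();print(s['clock'],s['tcp_pos'],np.degrees(s['orientation']),s['q'],s['ft_force'])
z=cv2.imread("pics/s1.png");z2=cv2.imread("pics/t1.png")
cv2.imwrite("pics/v1.png",np.hstack([cv2.resize(z[90:210,215:315],None,fx=4,fy=4,interpolation=2),cv2.resize(z2[140:260,260:360],None,fx=4,fy=4,interpolation=2)]))
# bar top in first top picture, bright blob in plate
c=dict(np.load("pics/t0.npz"));g=cv2.cvtColor(c["frame"],cv2.COLOR_RGB2GRAY)
print(g[173:184,303:322])
# side: expected bar top
sc=dict(np.load("pics/s0.npz")); print("side bar proj",proj(sc,[.526,-.207,.04]),"top proj",proj(c,[.526,-.207,.04]))
E
```

```text
2.2 [ 0.52484885 -0.20551033  0.31426604] [-9.00935044e+01  6.23980195e-02 -9.35530338e+01] [-5.04228405e-01  4.26941566e-01 -2.87651756e-01  8.58144031e-01
  2.85902008e-04  1.12857889e+00] [0.03979357 0.55624331 0.29094168]
[[113 100 105 112  92  96 111  97  96 112  97  87 104  94  72 102 103  76
   90]
 [103  83  92 101  81  91 113  94  92 110  94  85 110 104  84 112 112  92
  110]
 [ 85  52  85  95  82  77 108  69  65  95  75  45  87  72  51  96 101  70
   89]
 [ 99  95  75  79 117 109 113 100  99 106 102  92 102  93 101 102 102  60
   84]
 [113 114  57  62 126 123 122 125 121 121 119 121 117 117 132 111 113  84
  104]
 [113 114  56  75 127 128 126 123 124 124 123 121 120 120 134 110 100  69
   90]
 [115 117  57  59  89  88  92  94  96  93 100 105 107 107 114 110  95  50
   83]
 [ 97  90  98  74  43  68  73  64  77  65  70  76  79  77 104 113 105  91
  104]
 [ 79  48 103  87  52  94  96  57  83  97  57  57  94  62  80 110 104  83
  102]
 [101  81 107 101  60 106 110  68  85 119  63  60 113  73  58 112  85  40
   90]
 [108  94 116 117  85 113 114  99 106 114  96 100 114  99  97 115 100  88
  105]]
side bar proj [262.00234798 161.88212689] top proj [311.94477782 177.51320586]
```

View pics/v1.png

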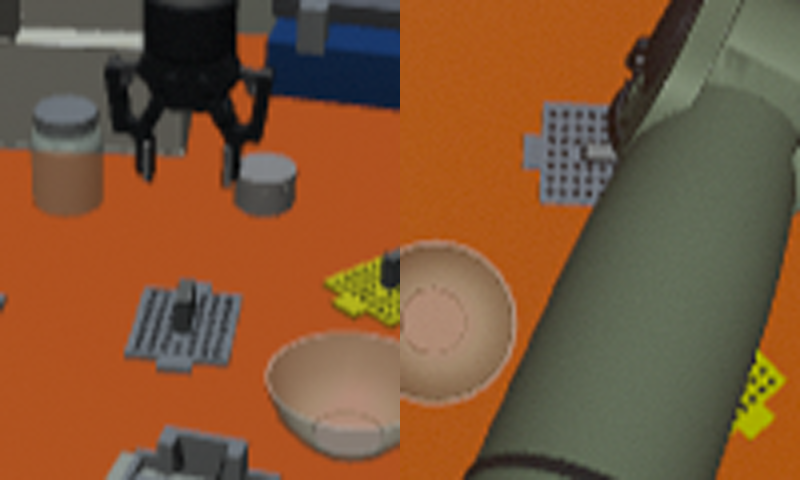

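The bar sits within about 1 mm of the predicted spot at top-view pixel (312,177.5), and the open fingers are above it. I'll descend and grip.

>>> arm_command(
  motion=[
    {"offset":[0.5,0,-25]},
    {"offset":[0,0,-25]},
    {"offset":[0,0,-25]},
    {"offset":[0,0,-20]},
    {"offset":[0,0,-15]},
    {"offset":[0,0,-10]},
    {"offset":[0,0,-8]},
    {"offset":[0,0,0]},
    {"offset":[0,0,0]},
  ],
)

```text
invalid input at $.motion[0]: expected keys offset, twist
```

>>> arm_command(
  motion=[
    {"offset":[0,0,0]},
    {"offset":[0,0,0]},
    {"offset":[0,0,0]},
    {"offset":[0,0,0]},
    {"offset":[0,0,0]},
    {"offset":[0,0,0]},
    {"offset":[0,0,0]},
    {"offset":[0,0,0]},
  ],
  jaw=5,
)

```text
invalid input at $.motion[0]: expected keys offset, twist
```

```bash
python3 - <<'E'
from h import *
s=robot.get_state();print(s['clock'],s['tcp_pos'],np.degrees(s['orientation']),s['ft_force'],s['width'],s['wrist_torque'])
t=cv2.imread("pics/t0.png")
cv2.imwrite("pics/v2.png",np.hstack([cv2.resize(t[155:216,174:248],None,fx=6,fy=6,interpolation=2),]))
z=cv2.imread("pics/s0.png")
a=cv2.resize(z[192:266,218:296],None,fx=8,fy=8,interpolation=2)[:600]
cv2.imwrite("pics/v2.png",np.vstack([cv2.resize(t[155:216,174:248],None,fx=8,fy=8,interpolation=2)])) 
E
```

```text
2.2 [ 0.52484885 -0.20551033  0.31426604] [-9.00935044e+01  6.23980195e-02 -9.35530338e+01] [0.03979357 0.55624331 0.29094168] 0.7004504771550014 [ 0.07791298 -0.00086134 -0.02220819]
```

View pics/v2.png

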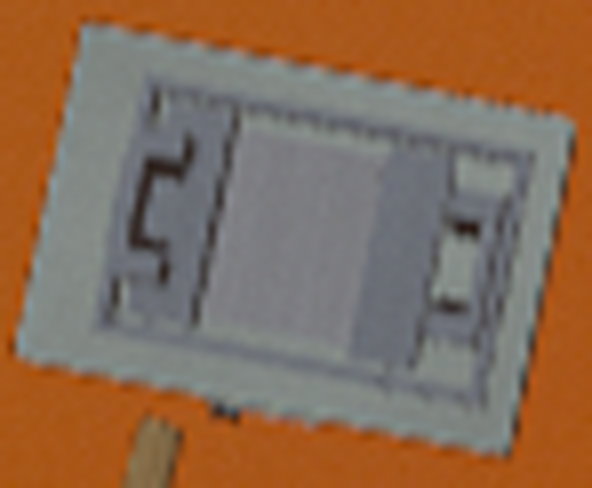

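The crop shows the left slot's C-shaped gap at about crop (150,200) and the right slot at about (465,265). Every row needs a twist, so I'll resend the moves.

>>> arm_command(
  motion=[
    {"offset":[0.5,0,-25],"twist":0},
    {"offset":[0,0,-25],"twist":0},
    {"offset":[0,0,-25],"twist":0},
    {"offset":[0,0,-20],"twist":0},
    {"offset":[0,0,-15],"twist":0},
    {"offset":[0,0,-10],"twist":0},
    {"offset":[0,0,-8],"twist":0},
    {"offset":[0,0,0],"twist":0},
    {"offset":[0,0,0],"twist":0},
  ],
)

```text
clock: 3.1
tcp_pos: [0.5262, -0.2063, 0.1872]
orientation: [-1.57, -0.0, -1.633]
ft_force: [-0.0, 0.6, -0.5]
width: 0.706
```

>>> arm_command(
  motion=[
    {"offset":[0,0,0],"twist":0},
    {"offset":[0,0,0],"twist":0},
    {"offset":[0,0,0],"twist":0},
    {"offset":[0,0,0],"twist":0},
    {"offset":[0,0,0],"twist":0},
    {"offset":[0,0,0],"twist":0},
    {"offset":[0,0,0],"twist":0},
    {"offset":[0,0,0],"twist":0},
  ],
  jaw=5,
)

```text
clock: 3.9
tcp_pos: [0.5262, -0.2067, 0.1873]
orientation: [-1.57, -0.001, -1.634]
ft_force: [-0.3, 1.2, 5.0]
width: 0.152
```

```bash
python3 - <<'E'
from h import *
s=robot.get_state();print(s['clock'],s['tcp_pos'],np.degrees(s['orientation']),s['ft_force'],s['width'],s['wrist_torque'])
# cradle-aligned rectified view of top camera at z=.08 and .05; 0.5 mm/px ; print profile
c=dict(np.load("pics/t0.npz"));th=np.radians(-12.48);ex=np.array([np.cos(th),np.sin(th)]);ey=np.array([-np.sin(th),np.cos(th)])
g=cv2.cvtColor(c["frame"],cv2.COLOR_RGB2GRAY)
C=np.array([.5077,.1463])
for z in(.08,):
  for x in range(-60,61,6):
    ps=[proj(c,[*(C+ex*x/1e3+ey*y/1e3),z]) for y in range(114,-116,-3)]
    m=np.array(ps,np.float32)[None]; print(f"{x:4d}",*[f"{v:3d}" for v in cv2.remap(g,m[...,0],m[...,1],1)[0]])
print("    ",*[f"{y:3d}" for y in range(114,-116,-3)])
E
```

```text
3.9 [ 0.52619268 -0.20668004  0.18728203] [-8.99629236e+01 -3.71094422e-02 -9.36126538e+01] [-0.26809283  1.20428613  5.0407513 ] 0.15231021070893672 [0.05995556 0.29545246 0.03091923]
 -60 106 106 106 105 108 132 138 136 134 134 135 135 132 133 132 133 134 134 134 135 135 134 134 133 132 131 132 132 131 130 135 134 134 133 132 132 134 135 135 136 135 135 135 135 136 135 134 134 136 135 134 134 135 135 134 134 134 131 133 133 132 131 131 130 133 130 131 131 129 129 129 128 129 129 133  90  82
 -54 106 103 103 104 104 118 136 136 135 134 133 134 134 134 132 123 119 119 123 122 121 122 122 121 122 122 122 122 121 122 123 122 123 123 122 124 123 123 123 123 122 125 123 122 121 122 122 124 123 121 122 123 123 122 121 118 113 110 122 122 121 116 110 112 120 121 119 114 111 117 114 117 129 131 128  95 100
 -48 105 105 106 105 102 133 138 137 136 135 132 134 133 135 132 119  97  91 107 122 124 122 112 116 120 122 123 120 111 117 122 123 124 123 122 123 122 124 123 123 124 124 124 125 123 123 123 123 124 125 123 121 119 120 122 123 114 115 120 121 122 124 122 121 122 123 122 120 117 109  99 
[... 5275 characters left out ...]
6 117 114 112 116 118 120 118 115 115 119 107 131 137 137 138 121  87
  60 104 107 105 107 105 118 131 131 130 131 131 131 130 131 131 131 133 133 132 132 133 133 132 133 132 134 133 134 135 135 133 133 136 135 135 133 134 134 134 136 137 135 137 137 138 139 138 135 136 136 137 138 138 137 137 137 136 135 137 135 135 136 138 139 137 137 138 139 140 139 138 138 137 138 138  91  89
     114 111 108 105 102  99  96  93  90  87  84  81  78  75  72  69  66  63  60  57  54  51  48  45  42  39  36  33  30  27  24  21  18  15  12   9   6   3   0  -3  -6  -9 -12 -15 -18 -21 -24 -27 -30 -33 -36 -39 -42 -45 -48 -51 -54 -57 -60 -63 -66 -69 -72 -75 -78 -81 -84 -87 -90 -93 -96 -99 -102 -105 -108 -111 -114
```

The grip holds: the measured width is about 13 mm against a 14 mm bar. At z = 0.08 the slot backs lie at y ≈ +65 and −81 from my reference, 146 mm apart (145 expected). That puts the saddle about 8 mm toward −y. I'll lift, carry over and hover about 20 mm above the slots.

>>> arm_command(
  motion=[
    {"offset":[0,0,5],"twist":0},
    {"offset":[0,0,10],"twist":0},
    {"offset":[0,0,20],"twist":0},
    {"offset":[0,0,25],"twist":0},
    {"offset":[0,0,25],"twist":0},
    {"offset":[0,0,25],"twist":0},
    {"offset":[0,0,20],"twist":0},
    {"offset":[0,0,10],"twist":0},
    {"offset":[0,0,0],"twist":0},
  ],
)

```text
clock: 4.8
tcp_pos: [0.5264, -0.2066, 0.3282]
orientation: [-1.568, -0.001, -1.634]
ft_force: [1.1, 0.7, -2.7]
width: 0.151
```

>>> arm_command(
  motion=[
    {"offset":[-1,12,0],"twist":-0.4},
    {"offset":[-1,22,0],"twist":-0.7},
    {"offset":[-1,25,0],"twist":-0.7},
    {"offset":[-1,25,0],"twist":-0.7},
    {"offset":[-1,25,0],"twist":-0.7},
    {"offset":[-1,25,0],"twist":-0.7},
    {"offset":[-1,25,0],"twist":-0.7},
    {"offset":[-1,25,0],"twist":-0.7},
    {"offset":[-1,25,0],"twist":-0.7},
    {"offset":[-1,25,0],"twist":-0.7},
    {"offset":[-2,25,0],"twist":-0.6},
    {"offset":[-2,25,0],"twist":-0.6},
    {"offset":[-2,25,0],"twist":-0.6},
    {"offset":[-2,22,0],"twist":-0.4},
    {"offset":[-1,14,0],"twist":0},
    {"offset":[0,0,-15],"twist":0},
    {"offset":[0,0,-15],"twist":0},
    {"offset":[0,0,-10],"twist":0},
    {"offset":[0,0,0],"twist":0},
    {"offset":[0,0,0],"twist":0},
  ],
)

```text
clock: 6.8
tcp_pos: [0.5069, 0.1384, 0.2865]
orientation: [-1.572, -0.0, -1.789]
ft_force: [0.7, -0.1, -3.1]
width: 0.152
```

```bash
python3 - <<'E'
from h import *
b=snap("side","pics/s3.png");t=snap("top","pics/t3.png")
s=robot.get_state();print(s['clock'],s['tcp_pos'],np.degrees(s['orientation']),s['ft_force'],s['width'],s['wrist_torque'])
z=cv2.imread("pics/s3.png");z2=cv2.imread("pics/t3.png")
cv2.imwrite("pics/v3.png",np.hstack([cv2.resize(z[165:275,205:305],None,fx=4,fy=4,interpolation=2),cv2.resize(z2[140:250,160:260],None,fx=4,fy=4,interpolation=2)]))
c=dict(np.load("pics/t0.npz"));th=np.radians(-12.48);ex=np.array([np.cos(th),np.sin(th)]);ey=np.array([-np.sin(th),np.cos(th)])
g=cv2.cvtColor(c["frame"],cv2.COLOR_RGB2GRAY).astype(np.float32);C=np.array([.5077,.1463])
def prof(xs,ys):
    m=np.array([[proj(c,[*(C+ex*x/1e3+ey*y/1e3),.08]) for y in ys] for x in xs],np.float32)
    return cv2.remap(g,m[...,0],m[...,1],1)
for ys in(np.arange(76,56,-1),np.arange(-70,-92,-1)):
    print(ys[0],ys[-1],prof(np.arange(-8,11,1),ys).mean(0).round().astype(int))
for yy in((52,58),(-79,-71)):
    print(prof(np.arange(-38,41,2),np.arange(*yy)).mean(1).round().astype(int))
E
```

```text
6.9 [0.50736537 0.13844491 0.28721471] [-8.99521242e+01  1.72691301e-02 -1.02526706e+02] [ 0.72325722 -0.0468875  -2.92857599] 0.1518734118691461 [-0.00086234 -0.00893389 -0.063834  ]
76 57 [136 136 134 131 126 120 115 113 113 113 112 106  94  78  63  54  52  60
  75  92]
-70 -91 [138 139 139 138 138 138 138 139 139 138 136 132 126 121 116 113 109 102
  94  90  92  99]
[112 112 108 102 100 101 108 113 113 104  89  64  51  74  93 106 110 110
 110 108 105 104 106 108 108  98  79  51  45  51  76  97 110 113 112 113
 114 115 115 114]
[133 133 129 125 118 114 111 113 111 101  81  59  74 100 126 138 136 137
 139 139 140 140 140 140 135 124  98  69  41  54  81 101 113 113 113 116
 124 131 137 139]
```

View pics/v3.png

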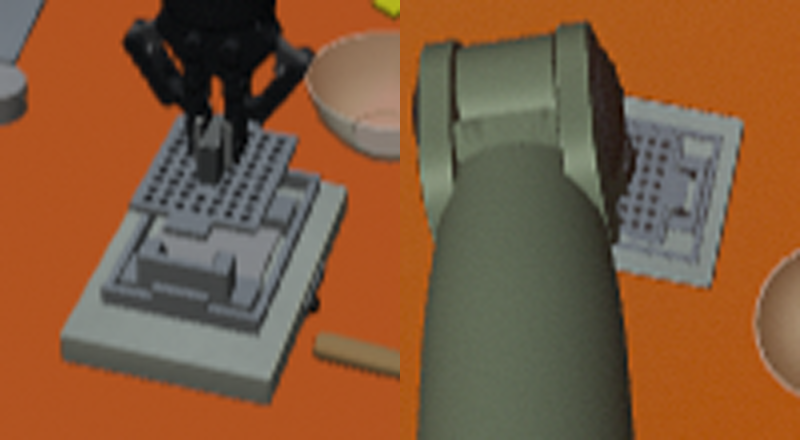

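The plate hovers level over the saddle, with its near ear short of the near slot in the side crop (205,225) and its right ear over the right slot in the top crop (690,185). A finer profile puts the saddle centre at y ≈ −9.3. I'll check the held plate's ear ends against that.

```bash
python3 - <<'E'
from h import *
th=np.radians(-12.48);ex=np.array([np.cos(th),np.sin(th)]);ey=np.array([-np.sin(th),np.cos(th)]);C=np.array([.5077,.1463])
def prof(c,z,xs,ys):
    g=cv2.cvtColor(c["frame"],cv2.COLOR_RGB2GRAY).astype(np.float32)
    m=np.array([[proj(c,[*(C+ex*x/1e3+ey*y/1e3),z]) for y in ys] for x in xs],np.float32)
    return cv2.remap(g,m[...,0],m[...,1],1).mean(0).round().astype(int)
t=dict(np.load("pics/t3.npz"));s=dict(np.load("pics/s3.npz"));s0=dict(np.load("pics/s0.npz"))
print("top right ear  -60..-100",prof(t,.106,range(-6,9),range(-60,-100,-1)))
print("side left ear zbot 78..40",prof(s,.100,range(-6,9),range(78,40,-1)))
print("side left ear ztop 78..40",prof(s,.106,range(-6,9),range(78,40,-1)))
# side cam: left back top face z=.08
print("side saddle left 85..50",prof(s0,.08,range(-6,9),range(85,50,-1)))
print("side saddle right -70..-100",prof(s0,.08,range(-6,9),range(-70,-100,-1)))
print("plate in C frame from tcp", [(np.array([.5071,.1384])-C)@e*1e3 for e in(ex,ey)])
E
```

```text
top right ear  -60..-100 [113 113 114 114 114 114 114 114 114 114 113 113 112 112 112 112 113 114
 119 127 135 139 139 134 128 123 119 116 110 102  94  92  97 105 110 108
 104 100 104 115]
side left ear zbot 78..40 [132 133 133 133 133 133 132 130 127 122 116 109 101  93  87  82  82  84
  89  95 100 105 110 113 115 116 116 116 116 115 115 115 115 116 116 115
 113 111]
side left ear ztop 78..40 [131 128 123 117 109 101  94  87  83  82  85  89  95 101 106 110 114 115
 116 116 116 116 116 116 116 116 116 116 116 114 112 109 105  98  93  87
  84  84]
side saddle left 85..50 [ 68  68  68  69  69  69  69  69  69  71  73  77  82  89  95 102 107 113
 117 121 124 126 128 129 131 131 132 132 132 133 133 133 133 134 134]
side saddle right -70..-100 [ 69  69  69  69  70  71  73  77  82  87  93  98 102 106 109 111 112 113
 112 111 109 108 107 106 105 105 105 105 105 105]
plate in C frame from tcp [np.float64(1.1213576927959295), np.float64(-7.842994130101572)]
```

The two views are offset from each other but agree on the relative error. The plate needs to move 1.3 mm (top view) to 1.8 mm (side view) toward −y of the cradle. I'll shift 1.5 mm and lower gently to just below the slot tops.

>>> arm_command(
  motion=[
    {"offset":[-0.3,-1.5,0],"twist":0},
    {"offset":[0,0,-6],"twist":0},
    {"offset":[0,0,-6],"twist":0},
    {"offset":[0,0,-3],"twist":0},
    {"offset":[0,0,-1],"twist":0},
    {"offset":[0,0,-1],"twist":0},
    {"offset":[0,0,-1],"twist":0},
    {"offset":[0,0,-1],"twist":0},
    {"offset":[0,0,-1],"twist":0},
    {"offset":[0,0,-1],"twist":0},
    {"offset":[0,0,0],"twist":0},
  ],
)

```text
clock: 8.0
tcp_pos: [0.5067, 0.137, 0.2656]
orientation: [-1.571, -0.0, -1.789]
ft_force: [0.5, -1.2, -3.6]
width: 0.149
```

>>> arm_command(
  motion=[
    {"offset":[0,0,-1],"twist":0},
    {"offset":[0,0,-0.5],"twist":0},
    {"offset":[0,0,-0.5],"twist":0},
    {"offset":[0,0,-0.5],"twist":0},
    {"offset":[0,0,-0.5],"twist":0},
    {"offset":[0,0,0],"twist":0},
  ],
)

```text
clock: 8.6
tcp_pos: [0.5067, 0.137, 0.2626]
orientation: [-1.571, -0.0, -1.789]
ft_force: [-0.3, 0.3, -3.6]
width: 0.155
```

Underside is about 4 mm below the slot tops with no contact force, so both ears are in. I'll continue down to the clip catch.

>>> arm_command(
  motion=[
    {"offset":[0,0,-2],"twist":0},
    {"offset":[0,0,-2],"twist":0},
    {"offset":[0,0,-2],"twist":0},
    {"offset":[0,0,-2],"twist":0},
    {"offset":[0,0,-2],"twist":0},
    {"offset":[0,0,-1],"twist":0},
    {"offset":[0,0,-1],"twist":0},
    {"offset":[0,0,0],"twist":0},
  ],
)

```text
clock: 9.4
tcp_pos: [0.5067, 0.137, 0.2505]
orientation: [-1.571, -0.0, -1.789]
ft_force: [-0.8, -0.4, -3.6]
width: 0.149
```

>>> arm_command(
  motion=[
    {"offset":[0,0,-1],"twist":0},
    {"offset":[0,0,-1],"twist":0},
    {"offset":[0,0,-1],"twist":0},
    {"offset":[0,0,-1],"twist":0},
    {"offset":[0,0,-1],"twist":0},
    {"offset":[0,0,0],"twist":0},
  ],
)

```text
clock: 10.0
tcp_pos: [0.507, 0.1371, 0.2461]
orientation: [-1.57, 0.0, -1.789]
ft_force: [0.9, 0.6, 1.4]
width: 0.154
```

The clips are catching: force is up 5 N about 9 mm above the seat.

>>> arm_command(
  motion=[
    {"offset":[0,0,-1],"twist":0},
    {"offset":[0,0,-1],"twist":0},
    {"offset":[0,0,-1],"twist":0},
    {"offset":[0,0,0],"twist":0},
  ],
)

```text
clock: 10.4
tcp_pos: [0.5071, 0.1371, 0.2432]
orientation: [-1.57, 0.001, -1.789]
ft_force: [-0.1, 0.4, 6.6]
width: 0.153
```

>>> arm_command(
  motion=[
    {"offset":[0,0,-1],"twist":0},
    {"offset":[0,0,-1],"twist":0},
    {"offset":[0,0,0],"twist":0},
  ],
)

```text
clock: 10.7
tcp_pos: [0.507, 0.1372, 0.241]
orientation: [-1.57, 0.001, -1.789]
ft_force: [0.3, 1.4, 4.3]
width: 0.15
```

>>> arm_command(
  motion=[
    {"offset":[0,0,-1],"twist":0},
    {"offset":[0,0,0],"twist":0},
  ],
)

```text
clock: 10.9
tcp_pos: [0.507, 0.1371, 0.2397]
orientation: [-1.57, 0.001, -1.789]
ft_force: [-1.0, 1.4, 4.1]
width: 0.147
```

>>> arm_command(
  motion=[
    {"offset":[0,0,-0.5],"twist":0},
    {"offset":[0,0,-0.5],"twist":0},
    {"offset":[0,0,0],"twist":0},
  ],
)

```text
clock: 11.2
tcp_pos: [0.5069, 0.1371, 0.2386]
orientation: [-1.571, 0.0, -1.789]
ft_force: [1.0, 1.0, 3.4]
width: 0.155
```

>>> arm_command(
  motion=[
    {"offset":[0,0,-0.5],"twist":0},
    {"offset":[0,0,0],"twist":0},
  ],
)

```text
clock: 11.4
tcp_pos: [0.5068, 0.1371, 0.2381]
orientation: [-1.571, 0.0, -1.789]
ft_force: [0.2, 0.4, 3.2]
width: 0.153
```

>>> arm_command(
  motion=[
    {"offset":[0,0,-0.5],"twist":0},
    {"offset":[0,0,0],"twist":0},
  ],
)

```text
clock: 11.6
tcp_pos: [0.5068, 0.137, 0.2376]
orientation: [-1.571, -0.0, -1.789]
ft_force: [0.7, 0.5, 3.9]
width: 0.15
```

>>> arm_command(
  motion=[
    {"offset":[0,0,-0.5],"twist":0},
    {"offset":[0,0,0],"twist":0},
  ],
)

```text
clock: 11.8
tcp_pos: [0.5068, 0.137, 0.2373]
orientation: [-1.57, -0.0, -1.789]
ft_force: [-0.7, 0.6, 4.2]
width: 0.154
```

>>> arm_command(
  motion=[
    {"offset":[0,0,-0.3],"twist":0},
    {"offset":[0,0,0],"twist":0},
  ],
)

```text
clock: 12.0
tcp_pos: [0.5068, 0.137, 0.2373]
orientation: [-1.57, -0.0, -1.789]
ft_force: [0.7, 0.0, 7.5]
width: 0.149
```

>>> arm_command(
  motion=[
    {"offset":[0,0,-0.4],"twist":0},
    {"offset":[0,0,0],"twist":0},
  ],
)

```text
clock: 12.2
tcp_pos: [0.5068, 0.137, 0.2373]
orientation: [-1.57, -0.0, -1.789]
ft_force: [-1.4, -0.3, 10.9]
width: 0.153
```

The plate is seated. The TCP has stopped at 0.2373, exactly 50 mm above the grasp height of 0.1873, and the force is rising. I'll release with a small opening and retreat up.

>>> arm_command(
  motion=[
    {"offset":[0,0,0],"twist":0},
    {"offset":[0,0,0],"twist":0},
    {"offset":[0,0,0],"twist":0},
    {"offset":[0,0,0],"twist":0},
    {"offset":[0,0,0],"twist":0},
    {"offset":[0,0,0],"twist":0},
  ],
  jaw=40,
)

```text
clock: 12.8
tcp_pos: [0.5067, 0.137, 0.2363]
orientation: [-1.571, -0.0, -1.789]
ft_force: [1.1, 0.2, -0.6]
width: 0.47
```

>>> arm_command(
  motion=[
    {"offset":[0,0,5],"twist":0},
    {"offset":[0,0,10],"twist":0},
    {"offset":[0,0,20],"twist":0},
    {"offset":[0,0,30],"twist":0},
    {"offset":[0,0,40],"twist":0},
    {"offset":[0,0,40],"twist":0},
    {"offset":[0,-30,10],"twist":0},
    {"offset":[0,-40,0],"twist":0},
    {"offset":[0,-40,0],"twist":0},
    {"offset":[0,-40,0],"twist":0},
    {"offset":[0,-40,0],"twist":0},
    {"offset":[0,-40,0],"twist":0},
    {"offset":[0,-30,0],"twist":0},
    {"offset":[0,0,0],"twist":0},
  ],
)

```text
clock: 14.2
tcp_pos: [0.5068, -0.1262, 0.3924]
orientation: [-1.569, -0.001, -1.794]
ft_force: [-0.5, 0.4, -0.9]
width: 0.468
```

```bash
python3 - <<'E'
from h import *
b=snap("side","pics/s4.png");t=snap("top","pics/t4.png")
s=robot.get_state();print(s['clock'],s['tcp_pos'],s['ft_force'],s['width'])
z=cv2.imread("pics/s4.png");z2=cv2.imread("pics/t4.png")
cv2.imwrite("pics/v4.png",np.hstack([cv2.resize(z[165:275,205:305],None,fx=4,fy=4,interpolation=2),cv2.resize(z2[140:250,160:260],None,fx=4,fy=4,interpolation=2)]))
# bystander change
for n in "ts":
    d=cv2.absdiff(cv2.imread(f"pics/{n}0.png"),cv2.imread(f"pics/{n}4.png")).max(2)>60
    k,_,st,_=cv2.connectedComponentsWithStats(d.astype(np.uint8)); print(n,[list(x) for x in st[1:] if x[4]>25])
E
```

```text
14.3 [ 0.50652007 -0.12337403  0.39209806] [0.19324262 0.46819289 0.26783251] 0.4693976172303301
t [[np.int32(232), np.int32(132), np.int32(116), np.int32(252), np.int32(10449)], [np.int32(0), np.int32(274), np.int32(98), np.int32(110), np.int32(6408)], [np.int32(128), np.int32(303), np.int32(113), np.int32(81), np.int32(6842)], [np.int32(236), np.int32(311), np.int32(51), np.int32(41), np.int32(858)], [np.int32(0), np.int32(325), np.int32(8), np.int32(10), np.int32(39)]]
s [[np.int32(248), np.int32(0), np.int32(40), np.int32(44), np.int32(1144)], [np.int32(405), np.int32(0), np.int32(44), np.int32(45), np.int32(861)], [np.int32(496), np.int32(15), np.int32(16), np.int32(22), np.int32(160)], [np.int32(416), np.int32(21), np.int32(19), np.int32(28), np.int32(235)], [np.int32(450), np.int32(21), np.int32(36), np.int32(15), np.int32(339)], [np.int32(433), np.int32(31), np.int32(45), np.int32(28), np.int32(594)], [np.int32(473), np.int32(37), np.int32(22), np.int32(21), np.int32(272)], [np.int32(255), np.int32(59), np.int32(25), np.int32(14), np.int32(239)], [np.int32(475), np.int32(59),
[... 233 characters left out ...]
32(34), np.int32(21), np.int32(446)], [np.int32(508), np.int32(128), np.int32(4), np.int32(11), np.int32(26)], [np.int32(455), np.int32(133), np.int32(9), np.int32(23), np.int32(80)], [np.int32(435), np.int32(143), np.int32(18), np.int32(7), np.int32(60)], [np.int32(415), np.int32(144), np.int32(17), np.int32(6), np.int32(48)], [np.int32(488), np.int32(148), np.int32(24), np.int32(24), np.int32(159)], [np.int32(459), np.int32(158), np.int32(10), np.int32(28), np.int32(83)], [np.int32(246), np.int32(160), np.int32(29), np.int32(23), np.int32(490)], [np.int32(441), np.int32(164), np.int32(11), np.int32(10), np.int32(31)], [np.int32(252), np.int32(219), np.int32(12), np.int32(7), np.int32(49)]]
```

View pics/v4.png

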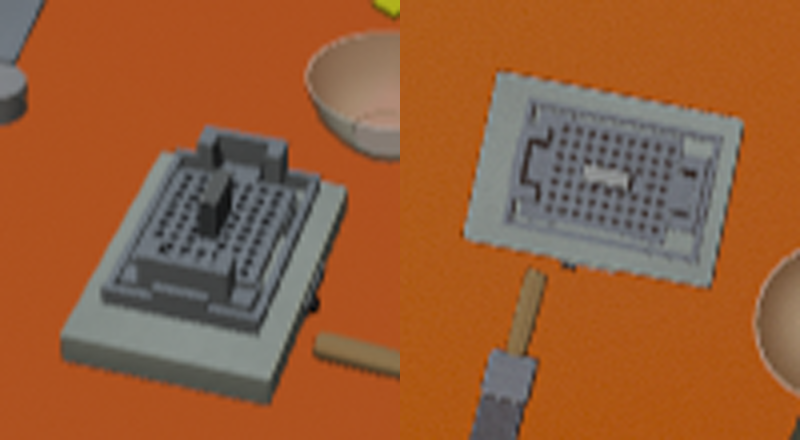

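The plate lies flat and down inside the saddle with both ears in the slots (bar at side crop (215,205), top crop (607,178)). The bystanders in view are unmoved, and the hand is clear. Handing in.

```bash
python3 -c "
from cell import robot
print(robot.hand_in())"
```

```text
the job is handed in; nothing more can be done
None
```

I picked up the grey perforated screen plate by its bar, lined it up with the saddle by look, and pushed it home gently. I then let go, moved the arm clear and handed the job in at about 14 s. The hand-in reports no verdict.

**Line-up:** The saddle sits about 9 mm toward −y of my estimate of the base's middle. I shifted the plate 1.5 mm before lowering, and it went into both slots without touching the tops.

**Seating:** The clips caught about 9 mm above the seat. The tool stopped exactly 50 mm above the height at which it had gripped the plate. The highest reading was about 11 N (roughly 14 N of push), well under the 60 N limit.

**Last checks:**
- **Pictures:** The final top and side pictures show the plate flat, with both ears in the slots. I judged this by eye and did not measure its final position or tilt.
- **Other objects:** Comparing pictures from before and after, the large differences are where the arm and plate are or were. The bystanders in the final crops look unmoved. The top-view area the arm covered could not be compared.
- **Disagreement:** The two cameras differed by about 2.5 mm in absolute position, roughly the stated calibration error. They agreed within 0.5 mm on the plate's offset from the saddle, which is what I used.

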